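# Turn the jaw board face up and lock the frame

## Task

The jawbone is clipped to the white board in the turnover frame. Swing the board round until it lies level with the jawbone on top, without touching the jawbone, and only then turn the red wing knob clockwise (seen from above) as far as it goes, so that its tongue locks the board level. Leave everything else on the table where it is.

Things in the scene. Friction and masses are not known exactly. Their poses are not given: they have to be found in the camera images.
- frame: Turnover frame, fixed to the table. Dark base plate 180 (its x) by 320 (its y) by 12 mm; two aluminium uprights 36 mm wide, 14 thick at y = -125 and +125 mm, tops 148 mm up. Origin: centre of the base's underside; z up; its -x side faces the robot. The board turns about the line along the frame's y at x = 0, 130 mm up. A column of radius 13 mm at x = -50, y = -130 mm carries the knob.
- board (a joint): Turn of the board about the frame's +y, rad. 0 = level, jawbone on top. 1.57 = upright, the edge that is near the robot when level now on top, jawbone facing the frame's +x; above 1.57 it leans over away from the robot, jawbone downward. Starts at 1.1 to 2.2: the top edge must come back towards the robot and down. No stop at level (stops -0.25, 2.5). Stays where left; 2 to 3 N at the edge turns it.
- board_mid (a point): The board: white slab 120 mm (x) by 180 mm (y) by 10 mm thick, centred on the turning axis, blue underside. The point is the centre of its white, jawbone-side face, 5 mm off the axis. z: out of that face, straight up when level; y: the frame's y; x: across the board. At the -y end near the board_edge side a steel fork plate sticks out 15 mm, 14 mm above and 46 mm below the board's mid-plane.
- board_edge (a point): Middle of the board's long edge that is nearest the robot when level (60 mm from the axis), on the jawbone-side face. Axes as board_mid.
- jaw: Half jawbone with teeth, clipped to the middle of the board's white face; not to be touched. It fills 130 mm along the axis (y -65 to +65), 40 mm across (x -20 to +20) and 38 mm up from the face; the strip 40 mm wide along each long edge of the face is free. Origin: on the face at the board's centre, z out of the face.
- lock (a joint): Turn of the knob about its upright axis, rad, growing clockwise from above. 0 = open (wing along the frame's x), stop at 1.5 = locked (wing along y). Starts at 0 to 0.3; stays where left; friction 0.06 N m. Under the wing, at the board axis' height, an 8 mm thick tongue swings from -x into a 16 mm fork on the board's end; it fits only with the board level within 0.09 rad, else the fork stops it.
- lock_grip (a point): Point to grip, on the knob's axis (frame x = -50, y = -130 mm), 175 mm above the table. The red wing is 70 mm long, 14 mm thick and 26 mm tall, from 160 to 186 mm above the table. The point turns with the knob; its x axis lies along the wing.
- caliper: Bystander: digital caliper lying flat, 190 mm long. Origin: centre of its beam's underside. Leave where it is.
- brush: Bystander: brush, 170 mm long, lying. Leave where it is.
- skull: Bystander: small pale skull, 170 mm long, 90 mm high. Leave where it is.
- bottle: Bystander: white bottle, 56 mm across, 130 mm tall, standing. Leave where it is.
- mug: Bystander: blue mug, 80 mm across, 90 mm tall. Leave where it is.
- bone_a: Bystander: brown bone fragment, 130 mm long, in the red tray. Leave where it is.
- bone_b: Bystander: brown bone fragment, 110 mm long, in the red tray. Leave where it is.
- bone_c: Bystander: brown bone fragment, 120 mm long, in the red tray. Leave where it is.

How it is judged:
On the way, in this order (a step that is already met when the one before it is completed fails the run):
1. the board is level (within 0.1 rad), jawbone on top, while the lock is still open (knob below 0.6 rad) (value of joint board between -0.1 and 0.1 rad and value of joint lock below 0.6 rad), for 0.2 s.
2. the knob is turned clockwise to 1.3 rad or more with the board level (value of joint board between -0.1 and 0.1 rad and value of joint lock above 1.3 rad), for 0.2 s.
At the end, for the whole second after the job is handed in: The board is level with the jawbone on top (board joint within 0.1 rad of 0), the lock knob stands at 1.3 rad or more (its stop is at 1.5), both at rest (all of step 2 and velocity of joint board between -0.05 and 0.05 rad/s and velocity of joint lock between -0.05 and 0.05 rad/s); the robot touches nothing.
It fails at once if the jawbone is touched (over 1 N) (contact force between jaw and anything else above 1 N).
It fails at once if a bystander is moved by more than 30 mm (distance of any of caliper, brush, skull, bottle, mug, bone_a, bone_b, bone_c from where it was at the start of the episode above 0.03 m).
It also fails if it takes over 48 s, if anything falls off the work surface, if the arm or the gripper's body presses on something with over 40 N, if the wrist force passes 120 N, or if a joint passes its speed limit or range.

## Robot

A 6-joint arm with a two-finger parallel gripper is mounted at the origin on the work surface. World frame = base frame: x ahead of the robot, y to its left, z up, the work surface at z = 0. Lengths are in m, angles in rad, forces in N, time in s.
With the tool pointing down it reaches from about 0.3 to 0.875 m from the base axis. Payload 6.4 kg.
Tool frame: the origin (TCP) lies at the very end of the fingers, on their centre line; the grasp point (between the pads) lies 19 mm behind it; z points along the fingers, y is the line along which they close (so a half turn about z gives the same grasp; the last joint's range is limited). The gripper opens to 85 mm and grips with 20 to 120 N. Pads are 22 mm wide; open, the fingers measure 114 mm over their backs; the gripper's body (76 mm by 85 mm) begins 54 mm behind the grasp point. The pads swing forward as they close: fully open they stand 13 mm farther back than shut.
Start: joints at [-1.485, 0.181, 1.607, -0, 1.354, -0.206], TCP at [0.165, -0.551, 0.231] pointing down, gripper open.
Joint ranges: [-2.99, 2.99], [-0.89, 2.07], [0.3, 2.58], [-1.14, 4.28], [0, 2.63], [-3.12, 3.12]. Speed limits (rad/s): [2.57, 2.57, 3.01, 3.14, 3.14, 3.14].

## Interface

Orientations are given as [roll, pitch, yaw] about the fixed x, y, z axes, in that order (R = Rz(yaw) Ry(pitch) Rx(roll)).
In Python, from station import r gives the robot as it stands. The module is installed in compiled form; this text tells all that it offers.
- The arm moves only by the shell command python3 -m inch 'ROWS' [FORCE]. ROWS is a JSON object of lists of equal length, an entry for each row: "linear": the shift along the tool's x, y, z scaled (see below), a list of three; "turn": the turn, a rotation vector about the tool's x, y, z scaled (see below), a list of three; "hand": the closure, from -1 (fully open) to 1 (shut). A call has 1 to 12 rows; each row shifts and turns the commanded pose from where the row before left it, along the tool's axes as they then stand; what a row does not reach is not made up. The controller multiplies each number of a shift by 0.02 m and each number of a turn by 6 degrees. A row lasts 1/12 s, in which the tool goes at most 41.7 mm and 7.16 degrees, less where a joint would pass 70% of its speed; a pose out of reach is approached as far as the arm can. A call with a number of a shift or a turn outside -1 to 1 is refused whole. A call with a gripper value outside its range is refused whole. The fingers move at their own pace and stop on an object; FORCE is the grip in N (left out, the last holds). Time passes only in rows, so rows that do not move let the fingers close. It gives the time, the measured TCP pose, the force, the opening and the grip force at its end, in the units of the state.
- r.read_state(): the state, without advancing time (a new reading comes with each control period).
- r.grab_frame(name): name is "scene" or "side" or "wrist"; returns the picture (400x640x3 uint8, red, green, blue); there is no depth.
- r.camera_info(name): a dict with "fovy" (degrees; the focal length in pixels is half the picture's height over the tangent of half this angle, whatever the lens; pixels are square), "cx", "cy" (the principal point, pixels), "dist" ([k1, k2, p1, p2, k3] as OpenCV has them; the pictures are not rectified), "rvec" (rotation vector, rad) and "tvec" (3), from world to camera coordinates, as OpenCV has them; the wrist camera has in their place "mount" (4x4, takes a point from camera to tool coordinates, whose origin is the TCP and whose axes are the flange's). Camera axes: x right, y down, z forward; pixel columns grow to the right and rows downward; lengths in m; the calibration is good to about 2 mm. A picture is of the moment at which its call begins: read the wrist's pose just before it. camera_info takes no time and is no camera call.
- r.hand_in(): hands the job in; it is judged then, once.
The state is a dict: "time": time; "q": joint angles; "joint_velocities": joint speeds; "tau": joint torques, N m; "tool_pos": TCP position; "orientation": TCP orientation; "ft_force": force on the tool from outside, world axes, zero at the start; "ft_torque": the same for the moment, N m; "gripper_width": finger opening in m; "grasp_force": force on a finger pad.
Only numpy, scipy, OpenCV 4.12 (cv2) and the standard library are available. Lean on these libraries where they do the work, as an engineer would, in place of code of your own. Each camera call takes 0.05 s, during which the arm holds its last target. There are 200 camera calls.

## Working session

There is one attempt and no reset: what is moved stays moved. The work goes in short steps, Python scripts to look and compute and a shell command to move; the robot and the scene stay as the last step left them, time stands still between calls to the robot, and variables do not carry over. Pictures are saved under pics/ and viewed, at most 10 in all, crops included, and the job is handed in when it is done.

```bash
mkdir -p pics; python3 - <<'E'
from station import r
import cv2
for n in ("scene","side"):
    cv2.imwrite(f"pics/{n}0.png", r.grab_frame(n)[:,:,::-1]); print(n,r.camera_info(n))
print(r.camera_info("wrist")); print(r.read_state())
E
```

```text
scene {'fovy': 56.919527517280095, 'cx': 317.2873109556436, 'cy': 198.49813678340035, 'dist': array([-0.06247375,  0.        ,  0.        ,  0.        ,  0.        ]), 'rvec': array([ 1.01886805,  2.39999667, -1.10304408]), 'tvec': array([ 0.36755112, -0.17098204,  1.40431518])}
side {'fovy': 55.65736286895196, 'cx': 319.93749784224406, 'cy': 194.98411476961806, 'dist': array([0.00761223, 0.        , 0.        , 0.        , 0.        ]), 'rvec': array([ 0.94269782, -2.4816135 ,  1.04602784]), 'tvec': array([0.3943389 , 0.32497514, 0.98035165])}
{'fovy': 65.10200010616147, 'cx': 321.2987799134229, 'cy': 200.98579596224675, 'dist': array([-0.03921412,  0.        ,  0.        ,  0.        ,  0.        ]), 'mount': array([[-8.28401443e-04, -9.61960764e-01, -2.73186386e-01,
         6.85025222e-02],
       [ 9.99999426e-01, -6.11216054e-04, -8.80113785e-04,
        -1.32335534e-03],
       [ 6.79659024e-04, -2.73186958e-01,  9.61960718e-01,
        -1.42486587e-01],
       [ 0.00000000e+00,  0.00000000e+00,  0.00000000e+00,
         1.00000000e+00]])}
{'time': 0.1, 'q': array([-1.48530260e+00,  1.81499545e-01,  1.60789078e+00, -4.21399332e-05,
        1.35376371e+00, -2.06317804e-01]), 'joint_velocities': array([-1.33955498e-03, -2.13146047e-03, -1.98402291e-03, -4.45779547e-05,
       -2.11316440e-04,  1.22842970e-03]), 'tau': array([ 1.34928996e-03, -4.45873618e+01, -3.52236843e+01, -2.68224721e-04,
        4.14258800e-03, -3.45106749e-06]), 'tool_pos': array([ 0.1653725 , -0.55020299,  0.23046411]), 'orientation': array([-3.14005597e+00, -2.79593510e-04,  2.91820427e-01]), 'ft_force': array([-0.42113736,  0.12585842, -0.14632279]), 'ft_torque': array([ 0.03301141, -0.02679341, -0.01924425]), 'grasp_force': 0.0, 'gripper_width': 0.08567785609556892}
```

View pics/scene0.png

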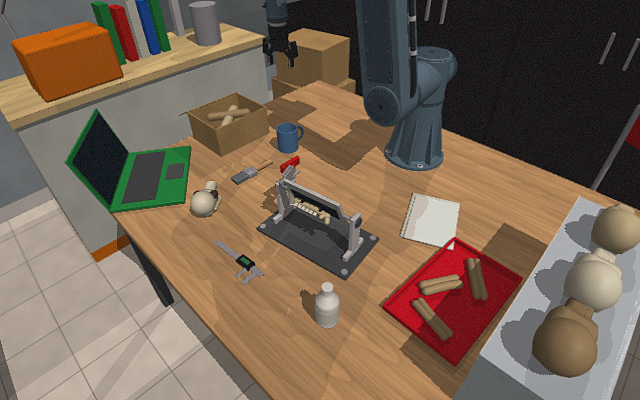

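View pics/side0.png

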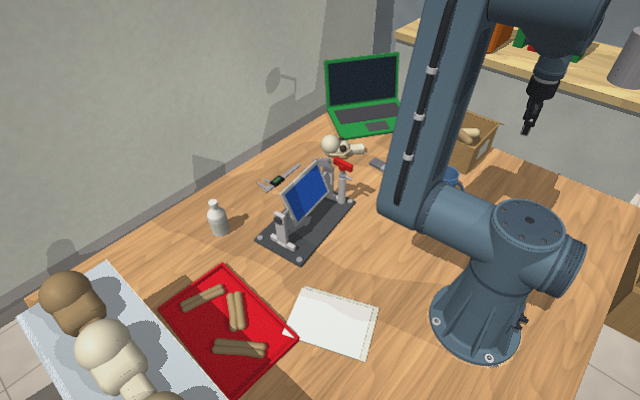

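The scene picture shows the frame around (320,235), with the jawbone side facing that camera and the knob at (290,165). The side picture shows the blue underside at (307,190) and the knob at (343,165). I'll enlarge both.

```bash
python3 - <<'E'
import cv2
a=cv2.imread("pics/scene0.png")[145:280,250:390]; b=cv2.imread("pics/side0.png")[145:270,245:365]
cv2.imwrite("pics/sc.png",cv2.resize(a,None,fx=4.4,fy=4.4,interpolation=cv2.INTER_CUBIC))
cv2.imwrite("pics/sd.png",cv2.resize(b,None,fx=4.8,fy=4.8,interpolation=cv2.INTER_CUBIC))
E
```

```text
(no output)
```

View pics/sc.png

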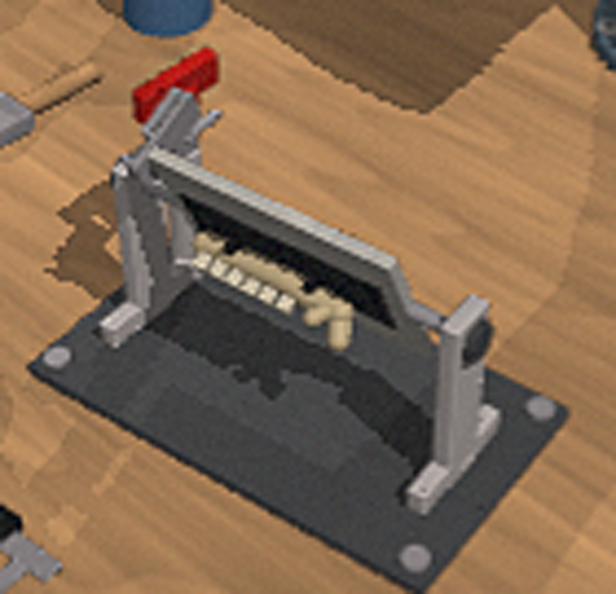

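View pics/sd.png

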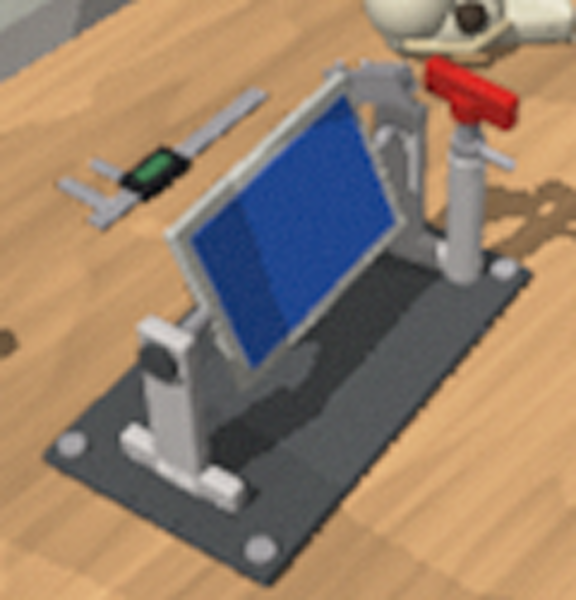

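Scene crop: base corners (28,368), (415,592) and (568,410); board top edge runs from (152,152) to (395,265). Side crop: base corners (45,458), (270,585) and (530,272); board corners (172,236), (345,75), (405,222) and (248,385); wing from (430,62) to (515,100). I'll fit frame pose, board angle and knob angle from these.

```bash
cat > h.py <<'E'
from station import r
import numpy as np, cv2
from scipy.optimize import least_squares
def proj(n,P):
    c=r.camera_info(n); f=200/np.tan(np.radians(c["fovy"]/2))
    K=np.array([[f,0,c["cx"]],[0,f,c["cy"]],[0,0,1]])
    return cv2.projectPoints(np.float64(P).reshape(-1,1,3),c["rvec"],c["tvec"],K,c["dist"])[0][:,0]
def world(p,F):
    c,s=np.cos(p[2]),np.sin(p[2]); F=np.atleast_2d(F)
    return np.c_[p[0]+c*F[:,0]-s*F[:,1],p[1]+s*F[:,0]+c*F[:,1],F[:,2]]
def board(a,B): # board coords (origin on axis)
    B=np.atleast_2d(B); c,s=np.cos(a),np.sin(a)
    return np.c_[c*B[:,0]+s*B[:,2],B[:,1],.13-s*B[:,0]+c*B[:,2]]
E
python3 - <<'E'
from h import *
sc=lambda u:np.array(u)/4.4+[250,145]
sd=lambda u:np.array(u)/4.8+[245,145]
bs=sc([(28,368),(415,592),(568,410)]); Bs=[(.09,-.16,.012),(.09,.16,.012),(-.09,.16,.012)]
bd=sd([(45,458),(270,585),(530,272)]); Bd=[(.09,.16,.012),(-.09,.16,.012),(-.09,-.16,.012)]
f=lambda p:np.r_[(proj("scene",world(p,Bs))-bs).ravel(),(proj("side",world(p,Bd))-bd).ravel()]
s=least_squares(f,[.6,-.2,0]); p=s.x; print(p,np.round(s.fun,1))
od=sd([(172,236),(345,75),(405,222),(248,385)]); os_=sc([(152,152),(395,265)])
for z in (.005,-.005):
    D=[(-.06,.09,z),(-.06,-.09,z),(.06,-.09,-.005),(.06,.09,-.005)]
    g=lambda a:np.r_[(proj("side",world(p,board(a[0],D)))-od).ravel(),(proj("scene",world(p,board(a[0],[(-.06,-.09,-.005),(-.06,.09,-.005)])))-os_).ravel()]
    for a0 in(1.3,1.9):
        t=least_squares(g,[a0]);print(z,t.x,t.cost,np.round(t.fun,1))
W=sd([(432,66),(515,98)])
def wing(a): # clockwise from above
    return world(p,[(-.05+k*.035*np.cos(a),-.13-k*.035*np.sin(a),.186) for k in(1,-1)])
l=least_squares(lambda a:(proj("side",wing(a[0]))-W).ravel(),[.1]);print(l.x,np.round(l.fun,1))
print(world(p,[(-.05,-.13,.175),(0,0,.13)]))
E
```

```text
[0.55794735 0.03105309 0.13900948] [-0.2 -1.   1.7 -0.7  1.  -0.7 -1.3 -1.5 -0.9 -1.2  0.5 -1.4]
0.005 [1.98485541] 12.678109220427084 [-2.8 -0.9 -2.6 -1.   0.2  0.2 -0.2  1.4  0.5 -1.8  0.7 -1.7]
0.005 [1.98485556] 12.678109220288071 [-2.8 -0.9 -2.6 -1.   0.2  0.2 -0.2  1.4  0.5 -1.8  0.7 -1.7]
-0.005 [2.02145283] 4.142641346122104 [-0.9 -0.7 -0.7 -1.   0.7  0.2  0.3  1.5  0.  -1.1  0.3 -1. ]
-0.005 [2.02145281] 4.142641346125337 [-0.9 -0.7 -0.7 -1.   0.7  0.2  0.3  1.5  0.  -1.1  0.3 -1. ]
[0.05234074] [-1.5 -2.1  0.1 -0.3]
[[ 0.52644275 -0.10462101  0.175     ]
 [ 0.55794735  0.03105309  0.13      ]]
```

```bash
cat >> h.py <<'E'
from scipy.spatial.transform import Rotation as Ro
p=np.array([.55795,.03105,.13901])
def st(tgt=None):
    s=r.read_state(); d=world([0,0,0],[0,0,0]); P=s["tool_pos"]
    c,sn=np.cos(p[2]),np.sin(p[2]); e=P[:2]-p[:2]
    F=np.array([c*e[0]+sn*e[1],-sn*e[0]+c*e[1],P[2]])
    print("t",round(s["time"],2),"frame pos",F.round(4),"rpy",s["orientation"].round(3),"F",s["ft_force"].round(1),"w",round(s["gripper_width"],4),"gf",s["grasp_force"],"q",s["q"].round(2))
    if tgt is not None:
        w=world(p,tgt)[0]-P; R=Ro.from_euler("xyz",s["orientation"])
        print("units tool axes",(R.inv().apply(w)/.02).round(2))
        print("yaw err units(tool z)",np.degrees(s["orientation"][2]-p[2])/6)
E
python3 -m inch '{"linear":[[0,0,0],[0,0,0]],"turn":[[0,0,0.73],[0,0,0.73]],"hand":[1,1]}' 40; python3 -c "
from h import *
st([.068,.075,.235])"
```

```text
time: 0.27
tool_pos: [0.1654, -0.5504, 0.2307]
orientation: [-3.14, -0.0, 0.136]
ft_force: [0.2, 0.5, -0.2]
gripper_width: 0.064
grasp_force: 0.0
t 0.27 frame pos [-0.4693 -0.5214  0.2307] rpy [-3.14  -0.     0.136] F [ 0.2  0.5 -0.2] w 0.064 gf 0.0 q [-1.49  0.18  1.61 -0.    1.35 -0.05]
units tool axes [ 26.76 -29.91  -0.18]
yaw err units(tool z) -0.03346491076192453
```

```bash
python3 -m inch '{"linear":[[0.74,-0.83,0],[0.74,-0.83,0],[0.74,-0.83,0],[0.74,-0.83,0],[0.74,-0.83,0],[0.74,-0.83,0],[0.74,-0.83,0],[0.74,-0.83,0],[0.74,-0.83,0],[0.74,-0.83,0],[0.74,-0.83,0],[0.74,-0.83,0]],"turn":[[0,0,0],[0,0,0],[0,0,0],[0,0,0],[0,0,0],[0,0,0],[0,0,0],[0,0,0],[0,0,0],[0,0,0],[0,0,0],[0,0,0]],"hand":[1,1,1,1,1,1,1,1,1,1,1,1]}'
python3 -m inch '{"linear":[[0.74,-0.83,0],[0.74,-0.83,0],[0.74,-0.83,0],[0.74,-0.83,0],[0.74,-0.83,0],[0.74,-0.83,0],[0.74,-0.83,0],[0.74,-0.83,0],[0.74,-0.83,0],[0.74,-0.83,0],[0.74,-0.83,0],[0.74,-0.83,0]],"turn":[[0,0,0],[0,0,0],[0,0,0],[0,0,0],[0,0,0],[0,0,0],[0,0,0],[0,0,0],[0,0,0],[0,0,0],[0,0,0],[0,0,0]],"hand":[1,1,1,1,1,1,1,1,1,1,1,1]}' >/dev/null; python3 -c "
from h import *
st([.068,.075,.235])"
```

```text
time: 1.27
tool_pos: [0.314, -0.3276, 0.231]
orientation: [-3.141, 0.0, 0.139]
ft_force: [0.7, 0.5, 0.4]
gripper_width: -0.0004
grasp_force: 0.0
t 2.27 frame pos [-0.1137 -0.1223  0.231 ] rpy [-3.141  0.     0.139] F [ 0.4 -0.   0.8] w 0.0001 gf 0.0 q [-0.48 -0.05  1.85  0.    1.34  0.96]
units tool axes [ 9.08 -9.86 -0.2 ]
yaw err units(tool z) -0.0005875244370289388
```

```bash
python3 -m inch '{"linear":[[0.76,-0.83,0],[0.76,-0.83,0],[0.76,-0.83,0],[0.76,-0.83,0],[0.76,-0.83,0],[0.76,-0.83,0],[0.76,-0.83,0],[0.76,-0.83,0],[0.76,-0.83,0],[0.76,-0.83,0],[0.76,-0.83,0],[0.76,-0.83,0]],"turn":[[0,0,0],[0,0,0],[0,0,0],[0,0,0],[0,0,0],[0,0,0],[0,0,0],[0,0,0],[0,0,0],[0,0,0],[0,0,0],[0,0,0]],"hand":[1,1,1,1,1,1,1,1,1,1,1,1]}'
python3 -m inch '{"linear":[[0,0,0],[0,0,0.7],[0,0,0.7],[0,0,0.7],[0,0,0.7],[0,0,0.6],[0,0,0]],"turn":[[0,0,0],[0,0,0],[0,0,0],[0,0,0],[0,0,0],[0,0,0],[0,0,0]],"hand":[1,1,1,1,1,1,1]}' >/dev/null; python3 -c "
from h import *
st([.068,.075,.165])
for n,b in (('scene',(230,120,400,290)),('side',(240,120,380,270))): 
    im=r.grab_frame(n)[b[1]:b[3],b[0]:b[2],::-1]; cv2.imwrite(f'pics/{n}1.png',cv2.resize(im,(400,400),interpolation=cv2.INTER_CUBIC))
cv2.imwrite('pics/b1.png',np.hstack([cv2.imread('pics/scene1.png'),cv2.imread('pics/side1.png')]))"
```

```text
time: 3.27
tool_pos: [0.6153, 0.1166, 0.2306]
orientation: [-3.141, 0.001, 0.139]
ft_force: [-0.1, 0.8, -0.7]
gripper_width: 0.0
grasp_force: 0.0
t 3.85 frame pos [0.066  0.0756 0.1598] rpy [-3.141  0.006  0.139] F [-0.1  0.  -0.1] w -0.0002 gf 0.0 q [-0.    0.36  1.54 -0.    1.25  1.43]
units tool axes [ 0.1   0.03 -0.26]
yaw err units(tool z) -0.004092199889592853
```

View pics/b1.png

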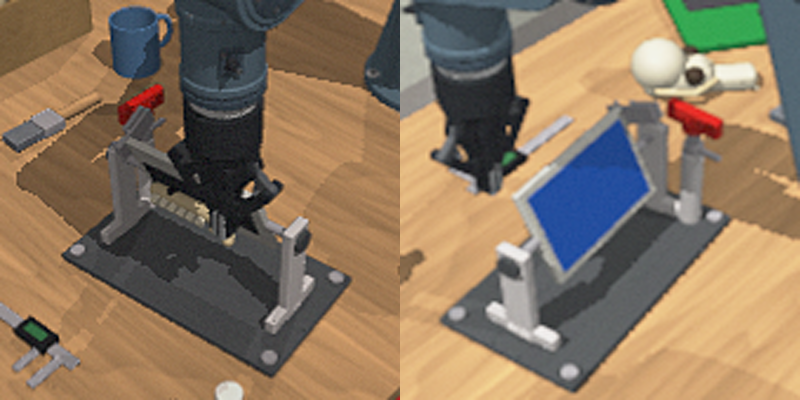

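The shut fingers are behind the board's jaw side: tip at (487,190) in the right half, board corner at (520,195), well clear of the jawbone. Next I'll pull the top edge back towards the robot.

```bash
python3 -m inch '{"linear":[[-0.3,0,0],[-0.3,0,0],[-0.3,0,0],[-0.3,0,0],[-0.3,0,0],[-0.3,0,0],[-0.2,0,-0.2],[-0.2,0,-0.2],[-0.2,0,-0.2],[0,0,0]],"turn":[[0,0,0],[0,0,0],[0,0,0],[0,0,0],[0,0,0],[0,0,0],[0,0,0],[0,0,0],[0,0,0],[0,0,0]],"hand":[1,1,1,1,1,1,1,1,1,1]}'; python3 -c "
from h import *
st([-.0014,.075,.176])
b=(240,120,380,270);im=r.grab_frame('side')[b[1]:b[3],b[0]:b[2],::-1]; cv2.imwrite('pics/side2.png',cv2.resize(im,(500,500),interpolation=cv2.INTER_CUBIC))"
```

```text
time: 4.78
tool_pos: [0.5669, 0.1089, 0.1761]
orientation: [3.142, 0.0, 0.139]
ft_force: [0.2, 1.2, -0.1]
gripper_width: -0.0001
grasp_force: 0.0
t 4.78 frame pos [0.0196 0.0759 0.1761] rpy [3.142 0.    0.139] F [ 0.2  1.2 -0.1] w -0.0001 gf 0.0 q [-0.02  0.24  1.65 -0.    1.25  1.42]
units tool axes [-1.05  0.04  0.01]
yaw err units(tool z) 4.572331434061613e-06
```

View pics/side2.png

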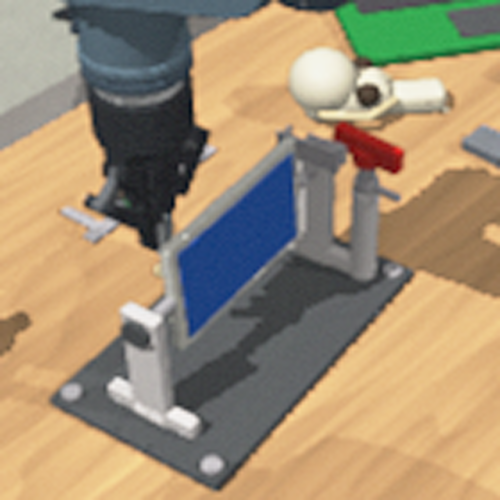

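The board is now about upright, with the finger on its white side at (155,245) and only light force. I'll continue the arc.

```bash
python3 -m inch '{"linear":[[-0.27,0,0],[-0.26,0,0],[-0.26,0,0],[-0.26,0,0],[-0.34,0,0.15],[-0.34,0,0.15],[-0.3,0,0.23],[-0.3,0,0.24],[-0.23,0,0.3],[-0.22,0,0.3],[0,0,0]],"turn":[[0,0,0],[0,0,0],[0,0,0],[0,0,0],[0,0,0],[0,0,0],[0,0,0],[0,0,0],[0,0,0],[0,0,0],[0,0,0]],"hand":[1,1,1,1,1,1,1,1,1,1,1]}'; python3 -c "
from h import *
st([-.043,.075,.135])
b=(240,120,380,270);im=r.grab_frame('side')[b[1]:b[3],b[0]:b[2],::-1]; cv2.imwrite('pics/side3.png',cv2.resize(im,(500,500),interpolation=cv2.INTER_CUBIC))"
```

```text
time: 5.75
tool_pos: [0.5102, 0.1012, 0.146]
orientation: [-3.141, 0.004, 0.139]
ft_force: [0.1, 0.3, 0.4]
gripper_width: 0.0001
grasp_force: 0.1
t 5.75 frame pos [-0.0375  0.0761  0.146 ] rpy [-3.141  0.004  0.139] F [0.1 0.3 0.4] w 0.0001 gf 0.10429226065753028 q [-0.03  0.16  1.82 -0.    1.17  1.4 ]
units tool axes [-0.27  0.05  0.55]
yaw err units(tool z) -0.0007511403202755989
```

View pics/side3.png

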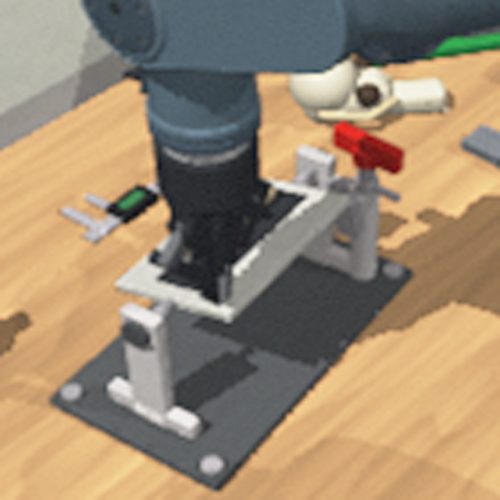

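The board is now nearly level, tilted roughly 0.25 rad, with the finger on its near strip at (220,290). I'll press down the last 10 mm.

```bash
python3 -m inch '{"linear":[[-0.09,0,0.14],[-0.09,0,0.13],[-0.09,0,0.13],[0,0,0.1],[0,0,0],[0,0,0]],"turn":[[0,0,0],[0,0,0],[0,0,0],[0,0,0],[0,0,0],[0,0,0]],"hand":[1,1,1,1,1,1]}'; python3 -c "
from h import *
st([-.043,.075,.135])"
```

```text
time: 6.3
tool_pos: [0.5065, 0.1005, 0.1374]
orientation: [-3.141, 0.002, 0.139]
ft_force: [-0.3, -0.4, 1.1]
gripper_width: 0.0002
grasp_force: 0.2
t 6.3 frame pos [-0.0413  0.0759  0.1374] rpy [-3.141e+00  2.000e-03  1.390e-01] F [-0.3 -0.4  1.1] w 0.0002 gf 0.18785034626489505 q [-0.03  0.16  1.84 -0.    1.15  1.4 ]
units tool axes [-0.08  0.04  0.12]
yaw err units(tool z) -0.0006507592041968548
```

```bash
python3 -m inch '{"linear":[[0,0,0.1],[0,0,0],[0,0,0]],"turn":[[0,0,0],[0,0,0],[0,0,0]],"hand":[1,1,1]}'; python3 -c "
from h import *
st([-.043,.075,.135])
b=(240,120,380,270);im=r.grab_frame('side')[b[1]:b[3],b[0]:b[2],::-1]; cv2.imwrite('pics/side4.png',cv2.resize(im,(600,600),interpolation=cv2.INTER_CUBIC))"
```

```text
time: 6.55
tool_pos: [0.5067, 0.1005, 0.1355]
orientation: [-3.141, 0.001, 0.139]
ft_force: [-0.1, 0.1, 0.2]
gripper_width: 0.0004
grasp_force: 0.0
t 6.55 frame pos [-0.0411  0.0759  0.1355] rpy [-3.141e+00  1.000e-03  1.390e-01] F [-0.1  0.1  0.2] w 0.0004 gf 0.0 q [-0.03  0.16  1.84 -0.    1.14  1.4 ]
units tool axes [-0.1   0.04  0.02]
yaw err units(tool z) -0.0014859186962305978
```

View pics/side4.png

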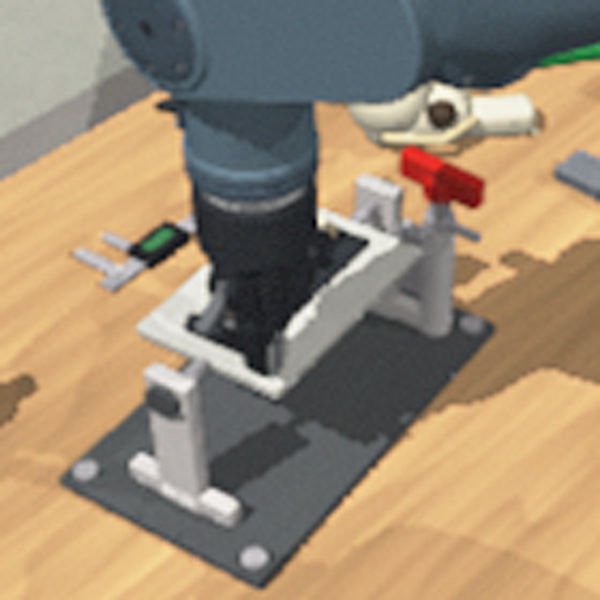

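The board looks level: its white-face corners are at (140,325), (278,383) and (425,248). I'll check the angle numerically and work out the retreat to above the knob.

```bash
python3 -c "
from h import *
u=np.array([(140,325),(278,383),(425,248)])*[140/600,150/600]+[240,120]
B=[(.06,.09,.005),(-.06,.09,.005),(-.06,-.09,.005)]
for a in(-.1,0,.1): print(a,(proj('side',world(p,board(a,B)))-u).round(1).tolist())
st([-.05,-.13,.24])"
```

```text
-0.1 [[-1.6, -1.5], [-0.4, 3.4], [-0.9, 1.1]]
0 [[-1.6, -0.2], [-0.5, 1.9], [-0.9, -0.3]]
0.1 [[-1.4, 1.2], [-0.8, 0.3], [-1.1, -1.9]]
t 6.6 frame pos [-0.0409  0.0759  0.1356] rpy [-3.141e+00  1.000e-03  1.390e-01] F [-0.2  0.7  0.5] w 0.0002 gf 0.0 q [-0.03  0.16  1.84  0.    1.14  1.4 ]
units tool axes [-0.46 10.29 -5.22]
yaw err units(tool z) -0.0010967003355449544
```

```bash
python3 -m inch '{"linear":[[0,0,-0.8],[0,0,-0.9],[0,0,-0.9],[0,0,-0.9],[0,0,-0.9],[0,0,-0.8]],"turn":[[0,0,0],[0,0,0],[0,0,0],[0,0,0],[0,0,0],[0,0,0]],"hand":[1,1,1,1,1,1]}' >/dev/null
python3 -m inch '{"linear":[[-0.04,0.93,0],[-0.04,0.93,0],[-0.04,0.93,0],[-0.04,0.93,0],[-0.04,0.93,0],[-0.04,0.93,0],[-0.04,0.93,0],[-0.04,0.93,0],[-0.04,0.93,0],[-0.04,0.93,0],[-0.04,0.93,0],[0,0,0]],"turn":[[0,0,0.2],[0,0,0.2],[0,0,0],[0,0,0],[0,0,0],[0,0,0],[0,0,0],[0,0,0],[0,0,0],[0,0,0],[0,0,0],[0,0,0]],"hand":[-0.2,-0.2,-0.2,-0.2,-0.2,-0.2,-0.2,-0.2,-0.2,-0.2,-0.2,-0.2]}'; python3 -c "
from h import *
st([-.05,-.13,.158])
a=cv2.resize(r.grab_frame('wrist')[:,:,::-1],(400,250)); b=(240,120,380,270);im=r.grab_frame('side')[b[1]:b[3],b[0]:b[2],::-1]
c=np.zeros((400,800,3),np.uint8);c[:250,:400]=a;c[:,400:]=cv2.resize(im,(400,400),interpolation=cv2.INTER_CUBIC);cv2.imwrite('pics/k.png',c)"
```

```text
time: 8.1
tool_pos: [0.5194, -0.1068, 0.2397]
orientation: [3.14, 0.0, 0.094]
ft_force: [-0.4, 0.4, 0.8]
gripper_width: 0.0514
grasp_force: 0.0
t 8.1 frame pos [-0.0572 -0.1312  0.2397] rpy [3.14  0.    0.094] F [-0.4  0.4  0.8] w 0.0514 gf 0.0 q [-0.43  0.07  1.71 -0.    1.36  1.05]
units tool axes [ 0.36 -0.08  4.09]
yaw err units(tool z) -0.42591386806973003
```

View pics/k.png

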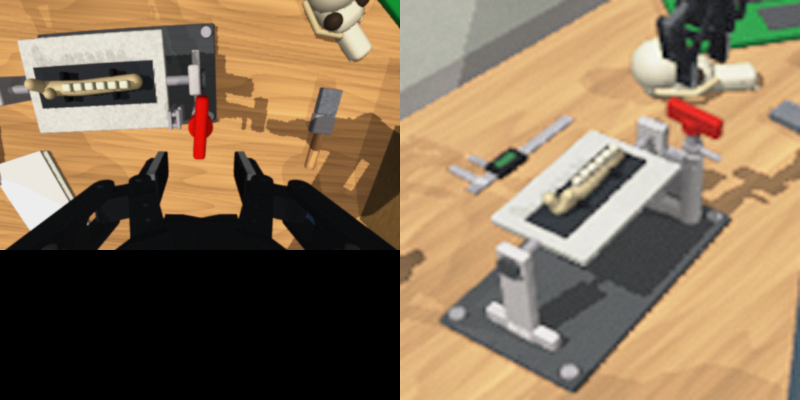

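In the wrist view the wing (200,98)–(199,158) is lined up with the fingers. In the side view the board's corners are (495,218), (582,262), (680,180) and (597,130), and the jawbone is on top. I'll check the knob position and board angle numerically.

```bash
python3 -c "
from h import *
u=(np.array([(495,218),(582,260),(680,180),(597,130)])-[400,0])*[140/400,150/400]+[240,120]
B=[(.06,.09,.005),(-.06,.09,.005),(-.06,-.09,.005),(.06,-.09,.005)]
for a in(-.1,0,.1): print(a,(proj('side',world(p,board(a,B)))-u).round(1).tolist())
s=r.read_state();c=r.camera_info('wrist');T=np.eye(4);T[:3,:3]=Ro.from_euler('xyz',s['orientation']).as_matrix();T[:3,3]=s['tool_pos']
M=np.linalg.inv(T@c['mount']);f=200/np.tan(np.radians(c['fovy']/2));K=np.array([[f,0,c['cx']],[0,f,c['cy']],[0,0,1]])
pr=lambda F:cv2.projectPoints(world(p,F).reshape(-1,1,3),cv2.Rodrigues(M[:3,:3])[0],M[:3,3],K,c['dist'])[0][:,0]/1.6
for a in (0,.1): print(pr([(-.05+k*.035*np.cos(a),-.13-k*.035*np.sin(a),.186) for k in(1,-1)]).round(1).tolist())
print(pr(board(0,B)).round(1).tolist())
st([-.05,-.13,.158])"
```

```text
-0.1 [[-2.2, -2.0], [0.8, 1.6], [0.3, -4.4], [-2.2, -2.1]]
0 [[-2.2, -0.7], [0.7, 0.2], [0.3, -5.8], [-2.4, -0.8]]
0.1 [[-2.0, 0.7], [0.3, -1.4], [0.1, -7.4], [-2.4, 0.6]]
[[201.8, 97.1], [204.5, 160.9]]
[[205.3, 97.2], [201.3, 160.9]]
[[18.2, 39.1], [42.0, 133.0], [172.8, 127.5], [164.4, 28.4]]
t 8.2 frame pos [-0.0571 -0.1285  0.2396] rpy [-3.141  0.     0.095] F [-0.1 -0.6  0.4] w 0.051 gf 0.0 q [-0.42  0.07  1.71  0.    1.36  1.05]
units tool axes [0.36 0.06 4.08]
yaw err units(tool z) -0.4157188821870114
```

```bash
python3 -m inch '{"linear":[[0.18,-0.05,0.5],[0.18,0,0.5],[0,0,0.6],[0,0,0.6],[0,0,0.6],[0,0,0.6],[0,0,0.5],[0,0,0.1],[0,0,0],[0,0,0]],"turn":[[0,0,0],[0,0,0],[0,0,0],[0,0,0],[0,0,0],[0,0,0],[0,0,0],[0,0,0],[0,0,0],[0,0,0]],"hand":[-0.2,-0.2,-0.2,-0.2,-0.2,-0.2,-0.2,-0.2,-0.2,-0.2]}'
python3 -m inch '{"linear":[[0,0,0],[0,0,0],[0,0,0],[0,0,0],[0,0,0],[0,0,0]],"turn":[[0,0,0],[0,0,0],[0,0,0],[0,0,0],[0,0,0],[0,0,0]],"hand":[1,1,1,1,1,1]}' 35; python3 -c "
from h import *
st([-.05,-.13,.158])"
```

```text
time: 9.03
tool_pos: [0.5266, -0.1024, 0.1601]
orientation: [3.141, -0.0, 0.097]
ft_force: [-0.0, 0.0, 0.9]
gripper_width: 0.0512
grasp_force: 0.0
time: 9.53
tool_pos: [0.5276, -0.1051, 0.1612]
orientation: [3.136, -0.003, 0.096]
ft_force: [1.8, -9.5, -0.0]
gripper_width: 0.0132
grasp_force: 38.2
t 9.53 frame pos [-0.0489 -0.1306  0.1612] rpy [ 3.136e+00 -3.000e-03  9.600e-02] F [ 1.8 -9.5 -0. ] w 0.0132 gf 38.18678677082062 q [-0.42  0.17  1.77 -0.    1.2   1.06]
units tool axes [-0.06 -0.03  0.16]
yaw err units(tool z) -0.40705839457120746
```

```bash
python3 -m inch '{"linear":[[0,0.12,0],[0,0,0],[0,0,0],[0,0,0],[0,0,0],[0,0,0],[0,0,0],[0,0,0],[0,0,0],[0,0,0]],"turn":[[0,0,0],[0,0,0.6],[0,0,0.8],[0,0,0.8],[0,0,0.8],[0,0,0.8],[0,0,0.8],[0,0,0.8],[0,0,0.8],[0,0,0.8]],"hand":[1,1,1,1,1,1,1,1,1,1]}'; python3 -c "
from h import *
st([-.05,-.13,.16])"
```

```text
time: 10.37
tool_pos: [0.5278, -0.1054, 0.1611]
orientation: [-3.141, -0.003, -0.64]
ft_force: [0.7, -2.1, 2.0]
gripper_width: 0.0135
grasp_force: 38.6
t 10.37 frame pos [-0.0488 -0.131   0.1611] rpy [-3.141e+00 -3.000e-03 -6.400e-01] F [ 0.7 -2.1  2. ] w 0.0135 gf 38.64035904407501 q [-0.42  0.17  1.77 -0.    1.2   1.79]
units tool axes [-0.08  0.01  0.06]
yaw err units(tool z) -7.440674516360133
```

```bash
python3 -m inch '{"linear":[[0,0,0],[0,0,0],[0,0,0],[0,0,0],[0,0,0],[0,0,0],[0,0,0],[0,0,0],[0,0,0],[0,0,0]],"turn":[[0,0,0.8],[0,0,0.8],[0,0,0.8],[0,0,0.8],[0,0,0.8],[0,0,0.8],[0,0,0.8],[0,0,0.6],[0,0,0.3],[0,0,0]],"hand":[1,1,1,1,1,1,1,1,1,1]}'; python3 -c "
from h import *
st([-.05,-.13,.16]);print(r.read_state()['ft_torque'])"
```

```text
time: 11.2
tool_pos: [0.5278, -0.1055, 0.1611]
orientation: [-3.139, -0.003, -1.318]
ft_force: [0.8, -2.5, 2.8]
gripper_width: 0.0132
grasp_force: 38.7
t 11.2 frame pos [-0.0488 -0.1311  0.1611] rpy [-3.139e+00 -3.000e-03 -1.318e+00] F [ 0.8 -2.5  2.8] w 0.0132 gf 38.74393343925476 q [-0.42  0.17  1.77 -0.    1.2   2.47]
units tool axes [-0.06  0.06  0.06]
yaw err units(tool z) -13.9128607011245
[-0.49896414 -0.3555808  -0.05867723]
```

```bash
python3 -m inch '{"linear":[[0,0,0],[0,0,0],[0,0,0],[0,0,0]],"turn":[[0,0,0.4],[0,0,0.4],[0,0,0],[0,0,0]],"hand":[1,1,1,1]}'; python3 -c "
from h import *
print(r.read_state()['ft_torque'])"
python3 -m inch '{"linear":[[0,0,0],[0,0,0],[0,0,0],[0,0,0],[0,0,0],[0,0,-0.3],[0,0,-0.8],[0,0,-0.8],[0,0,-0.8],[0,0,-0.8],[0,0,-0.8],[0,0,0]],"turn":[[0,0,0],[0,0,0],[0,0,0],[0,0,0],[0,0,0],[0,0,0],[0,0,0],[0,0,0],[0,0,0],[0,0,0],[0,0,0],[0,0,0]],"hand":[-0.2,-0.2,-0.2,-0.2,-0.2,-0.2,-0.2,-0.2,-0.2,-0.2,-0.2,-0.2]}'
python3 -c "
from h import *
b=(240,120,380,270)
a=r.grab_frame('side')[b[1]:b[3],b[0]:b[2],::-1];w=r.grab_frame('wrist')[:,:,::-1]
c=np.zeros((400,800,3),np.uint8);c[:250,:400]=cv2.resize(w,(400,250));c[:,400:]=cv2.resize(a,(400,400),interpolation=cv2.INTER_CUBIC);cv2.imwrite('pics/end.png',c);st()"
```

```text
time: 11.53
tool_pos: [0.5278, -0.1056, 0.1611]
orientation: [-3.139, -0.003, -1.397]
ft_force: [0.6, -4.8, 5.6]
gripper_width: 0.0133
grasp_force: 44.3
[-0.87745639 -0.38218176  0.93693159]
time: 12.53
tool_pos: [0.5285, -0.1053, 0.2499]
orientation: [-3.136, -0.003, -1.4]
ft_force: [-0.0, -0.3, 1.3]
gripper_width: 0.0509
grasp_force: 0.0
t 12.63 frame pos [-0.0495 -0.1302  0.2463] rpy [-3.14e+00 -1.00e-03 -1.40e+00] F [-0.1  0.1 -0.3] w 0.0514 gf 0.0 q [-0.42  0.08  1.69  0.    1.37  2.55]
```

View pics/end.png

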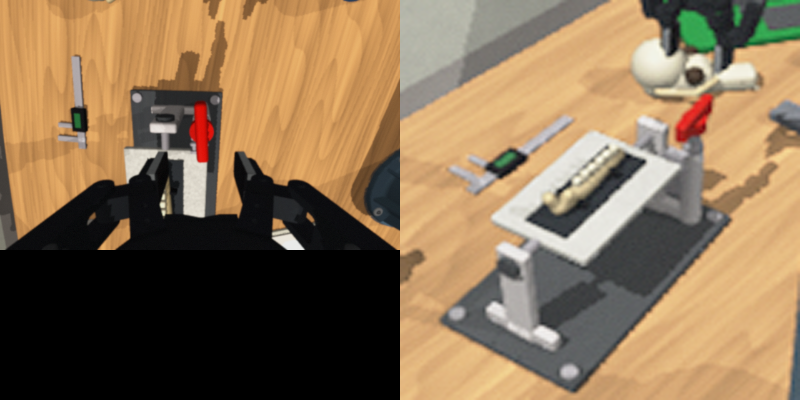

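The stop was reached: the moment about the knob's axis rose to 0.94 N m. The wing (200,103)–(204,160) now lies along the frame's y, the board is level with the jawbone on top, and the gripper is clear.

```bash
python3 -c "
from station import r
print(r.hand_in())"
```

```text
the job is handed in; nothing more can be done
None
```

The board lies level with the jawbone on top, and the red knob is turned clockwise to its stop so the tongue locks it. I handed the job in at about 12.6 s with the gripper clear; the hand-in call did not return a verdict.

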